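Index the specimen carousel to the green mount and pin it

ROBOT

A 6-joint arm with a two-finger parallel gripper is mounted at the origin on a cart in front of the work surface, level with it; the furniture and walls round the work are solid. World frame = base frame: x ahead of the robot, y to its left, z up, the work surface at z = 0. Lengths are in mm, angles in rad, forces in N, time in s.
With the tool pointing down it reaches from about 375 to 925 mm from the base axis. Payload 5.7 kg.
Tool frame: the origin (TCP) lies at the very end of the fingers, on their centre line; the grasp point (between the pads) lies 19 mm behind it; z points along the fingers, y is the direction in which the jaws open and shut (so a half turn about z gives the same grasp; the last joint's range is limited). The gripper opens to 88 mm and grips with 3 to 60 N. Pads are 20 mm wide; open, the fingers measure 115 mm over their backs; the gripper's body (75 mm by 178 mm) begins 61 mm behind the grasp point.
Start: joints at [1.186, 0.359, 1.51, -0, 1.272, -0.115], TCP at [159.917, 578.264, 222.623] pointing down, gripper open.
Joint ranges: [-2.97, 2.97], [-1.01, 2.36], [0.21, 2.38], [-0.96, 4.11], [0.2, 2.71], [-2.98, 2.98]. Speed limits (rad/s): [2.39, 2.39, 3.14, 3.14, 3.14, 3.14].

INTERFACE

Orientations are given as [roll, pitch, yaw] about the fixed x, y, z axes, in that order (R = Rz(yaw) Ry(pitch) Rx(roll)).
In Python, from station import bot gives the robot as it stands.
- The arm moves only by the shell command python3 -m handwheel 'ROWS' [FORCE]. ROWS is JSON, a list of rows, each an object of numbers: "tx", "ty", "tz": the shift along the tool's x, y, z in mm; "roll": the turn about the tool's z in rad; "claw": the opening in per cent of the stroke, from 0 (shut) to 100 (fully open). A call has exactly 5 rows; each row is the pose to reach, as a shift and turn from the pose commanded when the call began, along the tool's axes at that moment; what a row does not reach only later rows make up. A row lasts 1/8 s, in which the tool goes at most 62.5 mm and 10.7 degrees, less where a joint would pass 70% of its speed; a pose out of reach is approached as far as the arm can. A call with a gripper value outside its range is refused whole. The fingers move at their own pace and stop on an object; FORCE is the grip in N (left out, the last holds). Time passes only in rows, so rows that repeat a pose let the fingers close, or fill a call up. It gives the time, the measured TCP pose, the force and the opening at its end, in the units of the state.
- bot.get_state(): the state, without advancing time (a new reading comes with each control period).
- bot.get_image(name): name is "side" or "top"; returns a dict with "pixels" (420x560x3 uint8, blue, green, red), "depth" (420x560 float32, mm along the optical axis (not along the pixel's ray), 0 where there is no reading), "mtx" (3x3 intrinsics, pixels), "extrinsics" (4x4, takes a point from camera to world coordinates). Camera axes: x right, y down, z forward; pixel columns grow to the right and rows downward; lengths in mm; the calibration is good to about 2 mm. A picture is of the moment at which its call begins.
- bot.finish_job(): hands the job in, once; it reports no verdict.
Trained networks look in the newest picture that a camera, given by its name, has taken for a name from the list of things; names that differ only in an ending like _2 or _b are one class to them, and where a whole thing is asked for, a point or a joint stands for the part that bears it (a point fixed in the world has none). Each returns a list of dicts, best first, with "score" (0 to 1); they miss things now and then, are a little off and sometimes report something else, mostly with a low value. They report only what shows in the picture. A call takes as long as a camera call.
- bot.regions_of(camera, query): "pixels" (420x560 bool, what is visible of it) and "rect" ([left, top, width, height] in pixels, round what is visible of it).
- bot.mark_of(camera, query): "point" ([column, row] in pixels: a listed point, or the origin of a listed thing).
The state is a dict: "t": time; "q": joint angles; "qvel": joint speeds; "effort": joint torques, N m; "position": TCP position; "orientation": TCP orientation; "wrist_force": force on the tool from outside, world axes, zero at the start; "wrist_torque": the same for the moment, N m; "gripper_width": finger opening in mm.
Only numpy, scipy, OpenCV 4.12 (cv2) and the standard library are available. Lean on these libraries where they do the work, as an engineer would, in place of code of your own. Each camera call takes 0.05 s, during which the arm holds its last target.

TASK

Turn the specimen carousel by pushing on the posts along its rim until the green specimen stands at the red pointer at the front, then lock it there: put the orange-knobbed index pin into the inner hole of the bracket and work the plate round gently until the pin drops fully home in its notch. Never force the pin against the plate, keep all specimens in their seats, and leave the tray, the tin and the caliper where they are.

Things in the scene. Friction and masses are not known exactly. Their poses are not given: they have to be found in the camera images.
- station: Fixed stand: round grey plinth 212 mm across. Origin on the carousel's turning axis, on the bench; z up; its -x axis is the front, marked by a small red pointer 124 mm from the axis, outside the rim, top 49 mm high.
- carousel: Bearing foot of the turning plate, on the same axis, z up; it does not turn, and the heading of its x and y axes says nothing exact about the plate. Carries an aluminium plate 234 mm across, 10 mm thick, top 50 mm above the bench, that turns freely either way, stays where it is left and takes about 2 N at a post to turn.
- plate_axis (a point): Centre of the plate's top face, 50 mm above the bench; it does not turn. Six seats (grey rings 46 mm across, 41 mm inside, 7 mm high) on a 56 mm radius, 60 degrees apart; in line with each an open rim notch, 11.5 mm wide, cut right through, for the pin at 107 mm radius; midway between the seats six upright steel posts, 10 mm thick, tops 28 mm above the plate, on an 88 mm radius.
- front_mark (a point): Point 10 mm above the plate on the seat circle (56 mm radius) at the front: where the middle of the green specimen belongs.
- bush (a point): Middle of the mouth of the inner hole (11.6 mm wide, 18 mm through) of the dark steel bracket: 107 mm from the axis, 71 mm above the bench. Seen from above the bracket is 60 degrees counter-clockwise from the front; it is 36 mm wide and its top reaches 93 to 167 mm from the axis, 3 mm above the plate. Posts pass close inside it. With a seat at the front, another seat's notch is under this hole.
- rest (a point): Middle of the mouth of the bracket's outer hole, 148 mm from the axis, same size and height: where the pin is parked at the start.
- pin_knob (a point): Middle of the index pin's orange knob (22 mm thick, 18 mm tall); z is the pin's axis, up. Its shoulder (20 mm across) is 26 mm below, then a 10 mm shank, 30 mm long, tip edge bevelled 1 mm. Loose, about 120 g. Home in the inner hole this point is 26 mm above bush; standing on the plate beside a notch, 35 mm above it.
- green_specimen_mid (a point): Middle (10 mm up) of the green specimen, a puck 30 mm across, 20 mm tall, standing loose in a seat made for 40 mm mounts. All specimens have up to 5 mm of play in their seats, so they show where the plate's seats, posts and notches are only to about 5 degrees (10 mm at the notch).
- black_specimen_a_mid (a point): Point 10 mm up in a black specimen, 30 mm across, 19 mm tall, in another seat.
- black_specimen_b_mid (a point): Point 10 mm up in a black specimen, 30 mm across, 16 mm tall, in another seat.
- black_specimen_c_mid (a point): Point 10 mm up in a black specimen, 30 mm across, 18 mm tall, in another seat.
- specimen_tray: Grey plastic tray, 66 x 100 x 22 mm, loose bystander; origin under its middle.
- parts_tin: Round tin 64 mm across, 22 mm tall, loose bystander; origin under its middle.
- caliper: Steel caliper, 64 x 215 x 6 mm, loose bystander lying flat; origin under its middle.

How it is judged (in metres and radians):
At the end, for the whole second after the job is handed in: The green specimen stands within 12 mm of its place at the front, and the index pin is home in the bracket's inner hole: its shoulder within 3 mm of the bracket's top, within 5 mm of the hole's middle and upright (under 7 degrees) (horizontal distance between green_specimen_mid and front_mark below 0.012 m and horizontal distance between pin_knob and bush below 0.005 m and z of pin_knob in the frame of bush below 0.029 m and angle between pin_knob's own z axis and vertical below 0.12 rad); the robot touches nothing.
It fails at once if the pin is forced against the carousel (more than 20 N between them) (contact force between index_pin and carousel above 20 N).
It fails at once if a specimen is lifted out of its seat or tipped (height (world z) of any of green_specimen_mid, black_specimen_a_mid, black_specimen_b_mid, black_specimen_c_mid above 0.067 m or angle between any of green_specimen_mid, black_specimen_a_mid, black_specimen_b_mid, black_specimen_c_mid's own z axis and vertical above 0.4 rad).
It fails at once if the tray, the tin or the caliper is moved by more than 20 mm (distance of any of specimen_tray, parts_tin, caliper from where it was at the start of the episode above 0.02 m).
It also fails if it takes over 72 s, if anything falls off the work surface, if the arm or the gripper's body presses on something with over 40 N, if the wrist force passes 120 N, or if a joint passes its speed limit or range.

## Working session

There is one attempt and no reset: what is moved stays moved. The work goes in short steps, Python scripts to look and compute and a shell command to move; the robot and the scene stay as the last step left them, time stands still between calls to the robot, and variables do not carry over. Pictures are saved under pics/ and viewed, and the job is handed in when it is done.

```bash
ls; mkdir -p pics
cat > h.py <<'E'
import numpy as np, cv2
from station import bot
def snap(cam,fn=None):
    d=bot.get_image(cam)
    if fn: cv2.imwrite('pics/'+fn,d['pixels'])
    return d
def proj(d,P):
    T=np.linalg.inv(d['extrinsics']); p=T[:3,:3]@np.array(P,float)+T[:3,3]
    u=d['mtx']@p; return u[:2]/u[2]
def onplane(d,px,z):
    E=np.array(d['extrinsics']); r=np.linalg.inv(d['mtx'])@np.array([px[0],px[1],1.0]); r=E[:3,:3]@r
    return E[:3,3]+r*(z-E[2,3])/r[2]
E
python3 - <<'E'
from h import *
s=bot.get_state();print(s)
for c in ['top','side']:
    d=snap(c,c+'0.png'); print(c,np.round(d['extrinsics'],3).tolist(),d['mtx'].tolist())
    for q,z in [('station',0),('plate_axis',50),('front_mark',60),('bush',71),('rest',71),('pin_knob',97),('green_specimen_mid',60),('black_specimen_a_mid',60),('specimen_tray',0),('parts_tin',0),('caliper',0)]:
        for m in bot.mark_of(c,q)[:4]:
            print(c,q,np.round(m['score'],2),np.round(m['point'],1),np.round(onplane(d,m['point'],z),1))
E
```

```text
pics
{'t': 0.0, 'q': array([ 1.18589595e+00,  3.59509326e-01,  1.51141313e+00,  1.22569194e-05,
        1.27247584e+00, -1.15057450e-01]), 'qvel': array([-1.21474996e-03,  8.84440545e-04, -1.84461791e-04,  1.79662203e-03,
       -6.36871607e-04, -4.87854446e-05]), 'effort': array([-2.98935098e-03, -5.15358460e+01, -2.70734632e+01,  6.71090651e-02,
        3.48190928e-02, -1.59984215e-04]), 'position': array([159.6719324 , 577.66528912, 221.81435134]), 'orientation': array([-3.13980029e+00, -2.18926606e-04,  2.87174592e+00]), 'wrist_force': array([0.00671894, 0.3839785 , 0.2796    ]), 'wrist_torque': array([ 0.0285541 , -0.0452933 , -0.04103983]), 'gripper_width': 87.70782356302603}
top [[-0.008, -0.989, 0.148, 293.725], [-1.0, 0.01, 0.01, -157.045], [-0.011, -0.148, -0.989, 1312.734], [0.0, 0.0, 0.0, 1.0]] [[487.85943910439215, 0.0, 278.6402882513825], [0.0, 487.85943910439215, 208.7179937471014], [0.0, 0.0, 1.0]]
top station 0.69 [188.5 240.5] [405.4  99.7   0. ]
top station 0.65 [341.3 227.3] [ 437.4 -313.3    0. ]
top station 0.44 [325.8 216.2] [ 468.  -272.1    0. ]
top bush 0.8 
[... 777 characters left out ...]
0.8 -195.8    0. ]
side bush 0.82 [295.6 242.8] [ 458.1 -277.6   71. ]
side rest 0.92 [288.6 250.3] [ 435.2 -298.6   71. ]
side rest 0.43 [309.4 239.2] [ 491.6 -274.8   71. ]
side pin_knob 0.61 [289.2 242.3] [ 435.1 -305.2   97. ]
side pin_knob 0.4 [290.1 226.1] [ 455.4 -247.4   97. ]
side green_specimen_mid 0.47 [308.9 232.1] [ 505.3 -233.4   60. ]
side black_specimen_a_mid 0.45 [287.1 214.4] [ 480.  -142.5   60. ]
side specimen_tray 0.79 [235.1 197.4] [387.9  90.1   0. ]
side parts_tin 0.71 [288.7 225.1] [ 494.9 -104.1    0. ]
side parts_tin 0.49 [250.5 178. ] [459.8 197.7   0. ]
side parts_tin 0.32 [288.8 240.3] [ 474.5 -169.9    0. ]
side caliper 0.97 [307.  366.1] [ 392.3 -538.9    0. ]
```

Run:
```python
import cv2
a=cv2.imread('pics/top0.png');cv2.imwrite('pics/top0z.png',cv2.resize(a[130:290,210:400],None,fx=4,fy=3.7,interpolation=cv2.INTER_CUBIC))
a=cv2.imread('pics/side0.png');cv2.imwrite('pics/side0z.png',cv2.resize(a[160:300,220:400],None,fx=4.2,fy=4.2,interpolation=cv2.INTER_CUBIC))
```

```text
(no output)
```

View pics/top0.png

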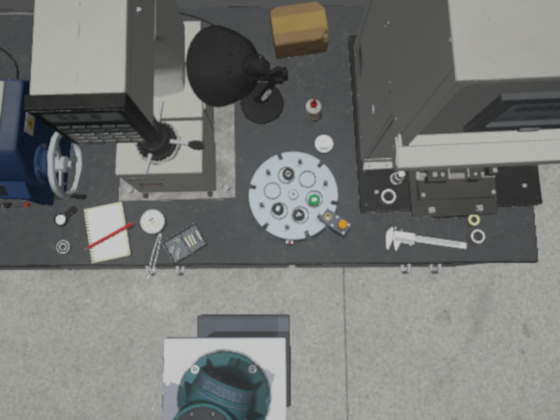

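View pics/top0z.png

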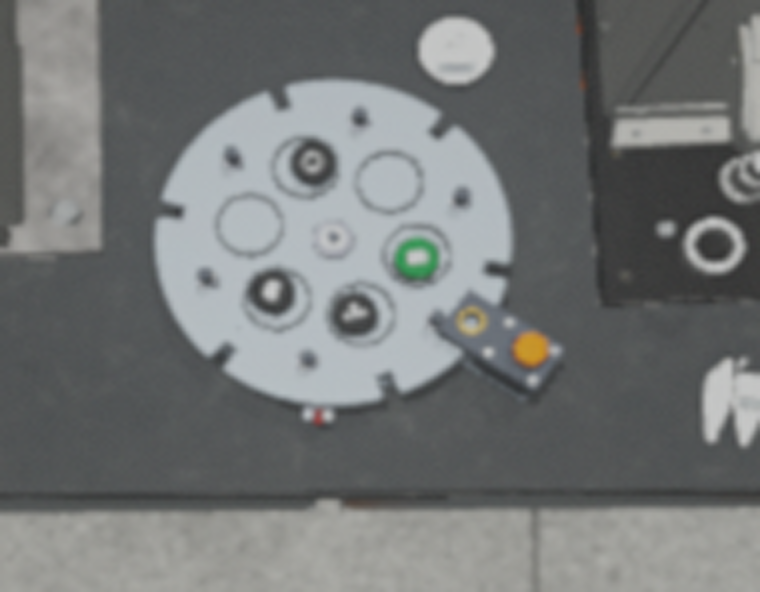

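View pics/side0z.png

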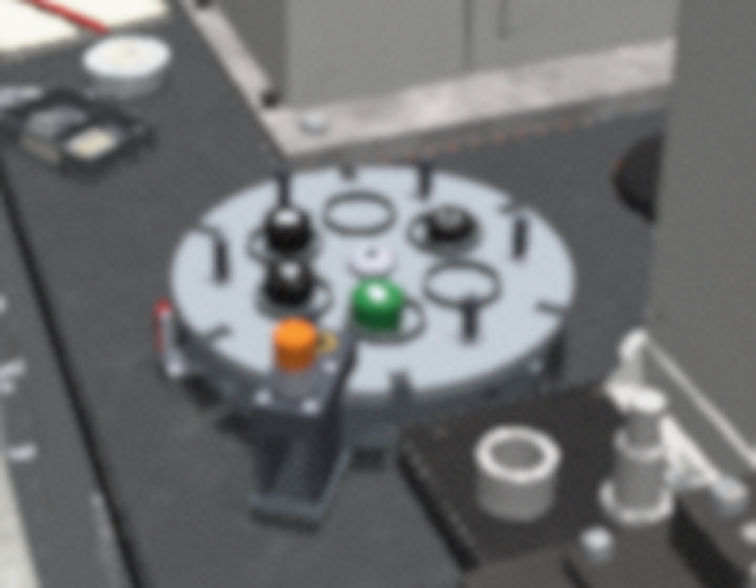

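```bash
cat >> h.py <<'E'
def fitplate(d,guess=(510,-185),z=50,dbg=None):
    """rectify at plane z, 0.5 mm/px, fit rim circle; return centre"""
    x0,y0=guess; R=160; s=2.0; n=int(2*R*s)
    ii,jj=np.mgrid[0:n,0:n]
    # row i -> x = x0+R-i/s ; col j -> y=y0+R-j/s
    X=x0+R-ii/s; Y=y0+R-jj/s
    T=np.linalg.inv(d['extrinsics'])
    P=np.stack([X,Y,np.full_like(X,z)],-1)@T[:3,:3].T+T[:3,3]
    U=P@d['mtx'].T
    u=(U[...,0]/U[...,2]).astype(np.float32); v=(U[...,1]/U[...,2]).astype(np.float32)
    im=cv2.remap(d['pixels'],u,v,cv2.INTER_CUBIC)
    if dbg: cv2.imwrite('pics/'+dbg,im)
    return im,(lambda c:(x0+R-c[1]/s,y0+R-c[0]/s))
def rimcentre(im,f):
    g=cv2.cvtColor(im,cv2.COLOR_BGR2GRAY)
    from scipy.ndimage import map_coordinates
    c=np.array([im.shape[1]/2,im.shape[0]/2])
    cnt=None
    m=(g>130).astype(np.uint8)
    k,l,st,_=cv2.connectedComponentsWithStats(m)
    b=1+np.argmax(st[1:,4]); m=(l==b).astype(np.uint8)
    cs,_=cv2.findContours(m,cv2.RETR_EXTERNAL,cv2.CHAIN_APPROX_NONE)
    p=max(cs,key=cv2.contourArea)[:,0].astype(float)
    W=np.array([f(q) for q in p])
    from scipy.optimize import least_squares
    r=least_squares(lambda t:np.hypot(W[:,0]-t[0],W[:,1]-t[1])-t[2],[W[:,0].mean(),W[:,1].mean(),117],loss='soft_l1',f_scale=1)
    return r.x
E
python3 - <<'E'
from h import *
for c in ['top','side']:
    d=snap(c); im,f=fitplate(d,dbg='rect_%s.png'%c); print(c,rimcentre(im,f))
E
```

```text
top [ 519.99511608 -182.04163804  116.65991321]
side [ 538.02465287 -177.89837261  100.12861185]
```

Run:
```python
import cv2,numpy as np
a=cv2.imread('pics/rect_top.png');b=cv2.imread('pics/rect_side.png')
cv2.imwrite('pics/rects.png',cv2.resize(np.hstack([a,b]),(800,400)))
```

```text
(no output)
```

View pics/rects.png

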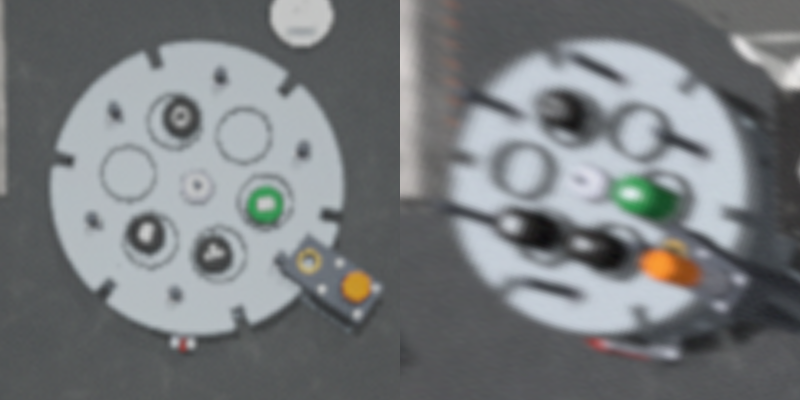

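```bash
cat >> h.py <<'E'
def notchphase(d,c,fn=None):
    """angle mod 60 of notches, world angle from +x, deg; circular 6-fold"""
    a=np.radians(np.arange(0,360,0.25)); prof=[]
    g=cv2.cvtColor(d['pixels'],cv2.COLOR_BGR2GRAY).astype(np.float32)
    T=np.linalg.inv(d['extrinsics'])
    for r in (107,109,111,113):
        P=np.stack([c[0]+r*np.cos(a),c[1]+r*np.sin(a),np.full_like(a,50)],-1)@T[:3,:3].T+T[:3,3]
        U=P@d['mtx'].T
        prof.append(cv2.remap(g,(U[:,0]/U[:,2]).astype(np.float32)[None],(U[:,1]/U[:,2]).astype(np.float32)[None],cv2.INTER_LINEAR)[0])
    p=np.mean(prof,0); dark=np.clip(np.median(p)-p-15,0,None)
    deg=np.degrees(a); out=[]
    from scipy.ndimage import label
    l,n=label(dark>8)
    for i in range(1,n+1):
        m=l==i; out.append((round(float((deg[m]*dark[m]).sum()/dark[m].sum()),2),round(float(m.sum()*0.25),1),int(dark[m].max())))
    return out
E
python3 - <<'E'
from h import *
d=snap('top'); c=(520,-182)
for o in notchphase(d,c): print(o, round(o[0]%60,2))
hsv=cv2.cvtColor(d['pixels'],cv2.COLOR_BGR2HSV)
def col(lo,hi,z,box):
    m=cv2.inRange(hsv,lo,hi); mm=np.zeros_like(m); mm[box[1]:box[3],box[0]:box[2]]=m[box[1]:box[3],box[0]:box[2]]
    w=np.argwhere(mm)
    p=w.mean(0)[::-1]; P=onplane(d,p,z); print(p,len(w),P,'polar',np.hypot(P[0]-c[0],P[1]-c[1]),np.degrees(np.arctan2(P[1]-c[1],P[0]-c[0])))
print('knob top');col((8,120,90),(22,255,255),106,(330,210,360,240))
print('green');col((45,100,60),(85,255,255),70,(300,185,330,215))
print('red');col((0,100,60),(6,255,255),49,(280,235,300,250))
print('ring');col((15,60,60),(35,255,255),71,(318,205,334,225))
for q,z in [('bush',71),('rest',71),('pin_knob',97),('station',0)]:
    for m in bot.mark_of('top',q)[:1]:
        P=onplane(d,m['point'],z);print(q,m['score'],P,np.hypot(P[0]-c[0],P[1]-c[1]),np.degrees(np.arctan2(P[1]-c[1],P[0]-c[0])))
d=snap('side')
g=cv2.cvtColor(d['pixels'],cv2.COLOR_BGR2GRAY)
for q,z in [('bush',71),('rest',71),('pin_knob',97)]:
    for m in bot.mark_of('side',q)[:1]:
        P=onplane(d,m['point'],z);print('side',q,m['score'],P,np.hypot(P[0]-c[0],P[1]-c[1]),np.degrees(np.arctan2(P[1]-c[1],P[0]-c[0])))
print(notchphase(d,c))
E
```

```text
(17.94, 7.2, 81) 17.94
(78.15, 7.0, 88) 18.15
(138.43, 7.0, 95) 18.43
(198.52, 6.8, 73) 18.52
(228.68, 8.5, 67) 48.68
(241.91, 10.2, 54) 1.91
(258.26, 7.0, 100) 18.26
(317.97, 7.2, 81) 17.97
knob top
[342.234375 224.046875] 64 [ 433.87676944 -303.1895129   106.        ] polar 148.674506485143 -125.3994743390242
green
[313.61818182 199.90909091] 55 [ 501.4197354  -235.51632978   70.        ] polar 56.65001135337279 -109.14642306217229
red
[289. 243.] 3 [ 392.36659428 -170.98468476   49.        ] polar 128.10785856054062 175.06734889813748
ring
[327.64285714 215.96428571] 28 [ 459.15094992 -270.6214451    71.        ] polar 107.50054617046312 -124.47418051622701
bush 0.32 [ 477.42335162 -141.35450516   71.        ] 58.86278313103137 136.32929878219244
rest 0.88 [ 427.5215745  -307.31135732   71.        ] 155.74079573381445 -126.42692414608005
pin_knob 0.56 [ 436.53910591 -305.73879559   97.        ] 149.25485042349976 -123.99937069183099
side bush 0.61 [ 455.68717942 -272.02966398   71.        ] 110.64121875414783 -125.54017148946606
side rest 0.76 [ 437.78285224 -314.67799172   71.        ] 156.08686322804346 -121.78543311039913
side pin_knob 0.39 [ 472.97207565 -315.98452816   97.        ] 141.9981670852152 -109.34082772580192
[(14.45, 16.0, 59), (51.42, 8.5, 98), (77.35, 8.2, 72), (100.1, 9.0, 98), (138.03, 8.8, 52), (199.12, 7.0, 53), (233.73, 25.0, 105), (258.94, 6.5, 67), (318.01, 6.8, 46)]
```

```bash
cat >> h.py <<'E'
def plan(targets,start=None):
    """targets: list of (x,y,z,yaw). prints rows rel. to current pose (or start=(x,y,z,yaw))"""
    if start is None:
        s=bot.get_state(); start=(*s['position'],s['orientation'][2])
    y=start[3]; tx=np.array([np.cos(y),np.sin(y)]); ty=np.array([np.sin(y),-np.cos(y)])
    for t in targets:
        dv=np.array(t[:2])-np.array(start[:2]); r=-(t[3]-y); r=(r+np.pi)%(2*np.pi)-np.pi
        print('{"tx":%.1f,"ty":%.1f,"tz":%.1f,"roll":%.3f}'%(dv@tx,dv@ty,-(t[2]-start[2]),r))
E
python3 - <<'E'
from h import *
for i in range(4):
    s=bot.get_state(); print(s['t'],s['position'],s['orientation'])
Y=2.87
plan([(225,530,222,Y),(270,470,222,Y),(310,410,222,Y),(345,350,222,Y),(375,290,222,Y)],start=(159.9,578.3,222.6,2.8717))
E
```

```text
1.75 [159.94423438 578.28956701 222.63328141] [-3.14154901e+00  3.92939047e-05  2.87177201e+00]
1.75 [159.94423438 578.28956701 222.63328141] [-3.14154901e+00  3.92939047e-05  2.87177201e+00]
1.75 [159.94423438 578.28956701 222.63328141] [-3.14154901e+00  3.92939047e-05  2.87177201e+00]
1.75 [159.94423438 578.28956701 222.63328141] [-3.14154901e+00  3.92939047e-05  2.87177201e+00]
{"tx":-75.6,"ty":-29.2,"tz":0.6,"roll":0.002}
{"tx":-135.0,"ty":-75.0,"tz":0.6,"roll":0.002}
{"tx":-189.5,"ty":-122.2,"tz":0.6,"roll":0.002}
{"tx":-239.3,"ty":-170.7,"tz":0.6,"roll":0.002}
{"tx":-284.2,"ty":-220.5,"tz":0.6,"roll":0.002}
```

```bash
python3 -m handwheel '[{"tx":-55,"ty":-22,"tz":0,"roll":0,"claw":28},{"tx":-108,"ty":-55,"tz":0,"roll":0,"claw":28},{"tx":-160,"ty":-90,"tz":0,"roll":0,"claw":28},{"tx":-210,"ty":-130,"tz":0,"roll":0,"claw":28},{"tx":-255,"ty":-172,"tz":0,"roll":0,"claw":28}]' 10
python3 - <<'E'
from h import *
Y=2.87
plan([(405,235,222,Y),(425,175,222,Y),(430,113,222,Y),(430,52,222,Y),(430,-10,222,Y)])
E
```

```text
t: 2.38
position: [360.8, 343.7, 222.9]
orientation: [3.141, 0.001, 2.872]
wrist_force: [1.1, 0.2, 1.6]
gripper_width: 41.1
{"tx":-71.6,"ty":-93.0,"tz":0.9,"roll":0.002}
{"tx":-106.8,"ty":-145.5,"tz":0.9,"roll":0.002}
{"tx":-128.2,"ty":-204.0,"tz":0.9,"roll":0.002}
{"tx":-144.4,"ty":-262.8,"tz":0.9,"roll":0.002}
{"tx":-160.9,"ty":-322.5,"tz":0.9,"roll":0.002}
```

```bash
python3 -m handwheel '[{"tx":-38,"ty":-48,"tz":0,"roll":0},{"tx":-76,"ty":-97,"tz":0,"roll":0},{"tx":-105,"ty":-150,"tz":0,"roll":0},{"tx":-126,"ty":-208,"tz":0,"roll":0},{"tx":-144,"ty":-266,"tz":0,"roll":0}]'
python3 - <<'E'
from h import *
t=np.radians(168.2);Y=2.936
plan([(432,-10,222,Y),(433,-70,222,Y),(433,-120,200,Y),(520+88*np.cos(t),-182+88*np.sin(t),160,Y),(520+88*np.cos(t),-182+88*np.sin(t),110,Y)])
d=snap('top')
print(notchphase(d,(520,-182)))
E
```

```text
{"tx":-162.9,"ty":-322.0,"tz":0.9,"roll":-0.064}
{"tx":-179.8,"ty":-379.6,"tz":0.9,"roll":-0.064}
{"tx":-193.1,"ty":-427.7,"tz":22.9,"roll":-0.064}
{"tx":-205.7,"ty":-469.9,"tz":62.9,"roll":-0.064}
{"tx":-205.7,"ty":-469.9,"tz":112.9,"roll":-0.064}
[(17.95, 7.2, 82), (78.15, 7.0, 88), (138.43, 7.0, 95), (198.53, 6.8, 73), (228.67, 8.5, 68), (241.91, 10.2, 54), (258.25, 7.2, 100), (317.97, 7.2, 82)]$[0]: bad value
```

```bash
python3 -m handwheel '[{"tx":-38,"ty":-48,"tz":0,"roll":0,"claw":28},{"tx":-76,"ty":-97,"tz":0,"roll":0,"claw":28},{"tx":-105,"ty":-150,"tz":0,"roll":0,"claw":28},{"tx":-126,"ty":-208,"tz":0,"roll":0,"claw":28},{"tx":-144,"ty":-266,"tz":0,"roll":0,"claw":28}]'
python3 - <<'E'
from h import *
t=np.radians(168.2);Y=2.936
plan([(433,-10,222,Y),(433,-70,222,Y),(433,-120,200,Y),(520+88*np.cos(t),-182+88*np.sin(t),160,Y),(520+88*np.cos(t),-182+88*np.sin(t),110,Y)])
E
```

```text
t: 3.05
position: [427.8, 48.7, 223.0]
orientation: [3.141, 0.001, 2.872]
wrist_force: [0.3, 0.4, -0.0]
gripper_width: 24.2
{"tx":-20.7,"ty":-55.1,"tz":1.0,"roll":-0.064}
{"tx":-36.7,"ty":-113.0,"tz":1.0,"roll":-0.064}
{"tx":-50.0,"ty":-161.2,"tz":23.0,"roll":-0.064}
{"tx":-62.5,"ty":-203.3,"tz":63.0,"roll":-0.064}
{"tx":-62.5,"ty":-203.3,"tz":113.0,"roll":-0.064}
```

```bash
python3 -m handwheel '[{"tx":-20,"ty":-55,"tz":0,"roll":-0.03,"claw":28},{"tx":-37,"ty":-113,"tz":0,"roll":-0.064,"claw":28},{"tx":-50,"ty":-160,"tz":20,"roll":-0.064,"claw":28},{"tx":-62.5,"ty":-203,"tz":62,"roll":-0.064,"claw":28},{"tx":-62.5,"ty":-203,"tz":113,"roll":-0.064,"claw":28}]'
python3 - <<'E'
from h import *
s=bot.get_state();print(s['position'],s['orientation'])
d=snap('side','s1.png')
a=cv2.imread('pics/s1.png');cv2.imwrite('pics/s1z.png',cv2.resize(a[100:300,200:400],None,fx=3,fy=3,interpolation=cv2.INTER_CUBIC))
E
```

```text
t: 3.68
position: [435.7, -165.8, 109.7]
orientation: [-3.139, 0.005, 2.932]
wrist_force: [-0.4, 0.2, -0.6]
gripper_width: 24.4
[ 435.66265298 -165.84243801  109.65265725] [-3.13928051  0.00531427  2.9320654 ]
```

View pics/s1z.png

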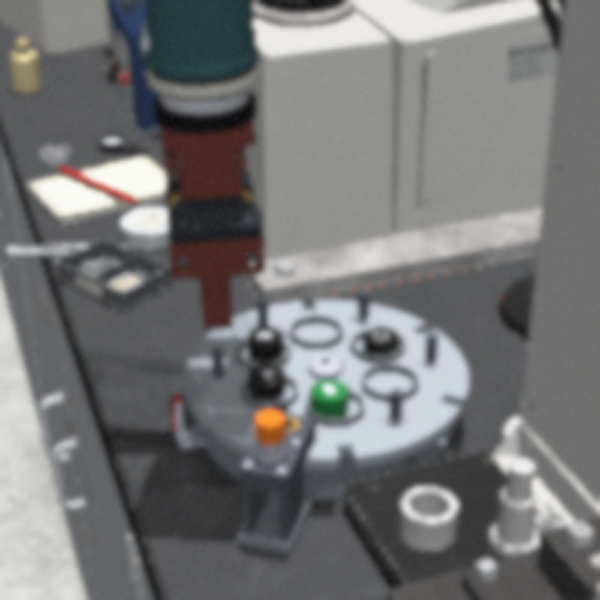

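```bash
python3 -m handwheel '[{"tx":0,"ty":0,"tz":15,"roll":0,"claw":28},{"tx":0,"ty":0,"tz":30,"roll":0,"claw":28},{"tx":0,"ty":0,"tz":42,"roll":0,"claw":28},{"tx":0,"ty":0,"tz":50,"roll":0,"claw":28},{"tx":0,"ty":0,"tz":50,"roll":0,"claw":28}]'
cat >> h.py <<'E'
def arc(thetas,z,c=(520,-182),r=88,flip=0,start=None):
    plan([(c[0]+r*np.cos(np.radians(t)),c[1]+r*np.sin(np.radians(t)),z,np.radians(t)+flip) for t in thetas],start)
E
python3 - <<'E'
from h import *
arc([163,158,153,148.5,144],60)
E
```

```text
t: 4.35
position: [433.3, -161.6, 59.5]
orientation: [3.141, -0.001, 2.936]
wrist_force: [-0.4, -0.4, 0.6]
gripper_width: 24.7
{"tx":-1.4,"ty":5.8,"tz":-0.5,"roll":0.091}
{"tx":-2.4,"ty":13.4,"tz":-0.5,"roll":0.178}
{"tx":-4.1,"ty":20.8,"tz":-0.5,"roll":0.266}
{"tx":-6.2,"ty":27.4,"tz":-0.5,"roll":0.344}
{"tx":-8.8,"ty":33.8,"tz":-0.5,"roll":0.423}
```

```bash
python3 -m handwheel '[{"tx":-1.4,"ty":6,"tz":-0.5,"roll":0.09,"claw":28},{"tx":-2.4,"ty":13.4,"tz":-0.5,"roll":0.18,"claw":28},{"tx":-4.1,"ty":20.8,"tz":-0.5,"roll":0.266,"claw":28},{"tx":-6.2,"ty":27.4,"tz":-0.5,"roll":0.344,"claw":28},{"tx":-8.8,"ty":33.8,"tz":-0.5,"roll":0.423,"claw":28}]'
python3 - <<'E'
from h import *
th=np.radians(144)
arc([139.5,135,130.5,126,121.8],60,start=(520+88*np.cos(th),-182+88*np.sin(th),60,th))
print(bot.get_state()['position'],520+88*np.cos(th),-182+88*np.sin(th))
E
```

```text
t: 4.97
position: [449.3, -130.9, 60.7]
orientation: [-3.141, 0.001, 2.511]
wrist_force: [-0.2, -3.1, -0.8]
gripper_width: 24.5
{"tx":-0.3,"ty":6.9,"tz":0.0,"roll":0.079}
{"tx":-1.1,"ty":13.8,"tz":0.0,"roll":0.157}
{"tx":-2.4,"ty":20.5,"tz":0.0,"roll":0.236}
{"tx":-4.3,"ty":27.2,"tz":0.0,"roll":0.314}
{"tx":-6.5,"ty":33.2,"tz":0.0,"roll":0.387}
[ 449.26672356 -130.88817202   60.69341738] 448.8065044950046 -130.27489779826234
```

```bash
python3 -m handwheel '[{"tx":-0.3,"ty":6.9,"tz":0,"roll":0.079,"claw":28},{"tx":-1.1,"ty":13.8,"tz":0,"roll":0.157,"claw":28},{"tx":-2.4,"ty":20.5,"tz":0,"roll":0.236,"claw":28},{"tx":-4.3,"ty":27.2,"tz":0,"roll":0.314,"claw":28},{"tx":-6.5,"ty":33.2,"tz":0,"roll":0.387,"claw":28}]'
python3 - <<'E'
from h import *
d=snap('top','t2.png')
a=cv2.imread('pics/t2.png');cv2.imwrite('pics/t2z.png',cv2.resize(a[130:290,210:400],None,fx=4,fy=3.7,interpolation=cv2.INTER_CUBIC))
for o in notchphase(d,(520,-182)): print(o, round(o[0]%60,2))
E
```

```text
t: 5.6
position: [474.0, -107.9, 60.7]
orientation: [-3.141, 0.001, 2.124]
wrist_force: [-0.3, -2.8, -0.2]
gripper_width: 24.7
(110.27, 136.0, 87) 50.27
(216.87, 4.2, 53) 36.87
(228.15, 4.0, 25) 48.15
(243.74, 1.2, 10) 3.74
(276.38, 4.5, 60) 36.38
(336.03, 4.2, 38) 36.03
```

View pics/t2z.png

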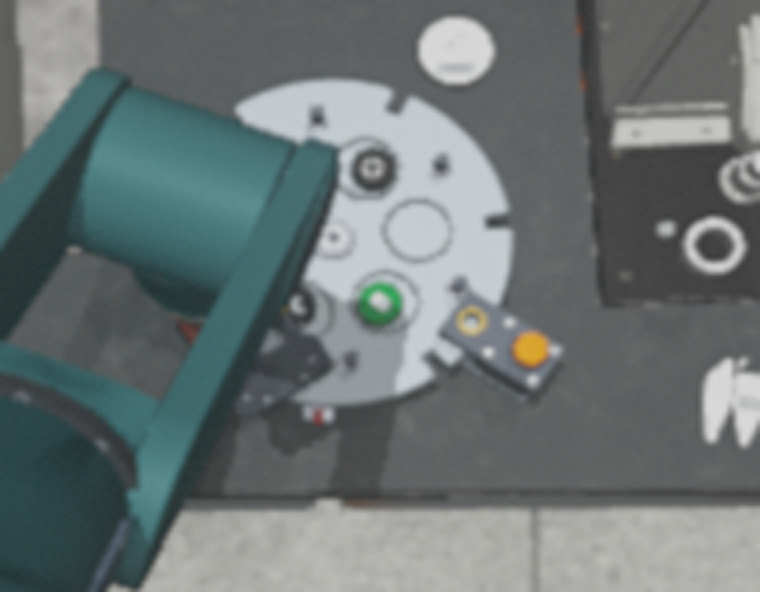

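Run:
```python
from h import *
th=np.radians(121.8); S=(520+88*np.cos(th),-182+88*np.sin(th),60,th)
arc([124,125],60,start=S); arc([125,135,145,155,165,175,186.4],110,start=S)
th=np.radians(145); S=(520+88*np.cos(th),-182+88*np.sin(th),110,th)
print();arc([155,165,175,186.4],110,start=S)
arc([186.4],90,start=S)
```

```text
{"tx":-0.1,"ty":-3.4,"tz":0.0,"roll":-0.038}
{"tx":-0.1,"ty":-4.9,"tz":0.0,"roll":-0.056}
{"tx":-0.1,"ty":-4.9,"tz":-50.0,"roll":-0.056}
{"tx":-2.3,"ty":-20.1,"tz":-50.0,"roll":-0.230}
{"tx":-7.1,"ty":-34.7,"tz":-50.0,"roll":-0.405}
{"tx":-14.4,"ty":-48.2,"tz":-50.0,"roll":-0.579}
{"tx":-23.9,"ty":-60.2,"tz":-50.0,"roll":-0.754}
{"tx":-35.3,"ty":-70.5,"tz":-50.0,"roll":-0.929}
{"tx":-50.3,"ty":-79.5,"tz":-50.0,"roll":-1.127}

{"tx":-1.3,"ty":-15.3,"tz":0.0,"roll":-0.175}
{"tx":-5.3,"ty":-30.1,"tz":0.0,"roll":-0.349}
{"tx":-11.8,"ty":-44.0,"tz":0.0,"roll":-0.524}
{"tx":-22.0,"ty":-58.2,"tz":0.0,"roll":-0.723}
{"tx":-22.0,"ty":-58.2,"tz":20.0,"roll":-0.723}
```

```bash
python3 -m handwheel '[{"tx":0,"ty":-4.5,"tz":0,"roll":-0.05,"claw":28},{"tx":0,"ty":-4.9,"tz":-25,"roll":-0.056,"claw":28},{"tx":0,"ty":-4.9,"tz":-50,"roll":-0.056,"claw":28},{"tx":-2.3,"ty":-20,"tz":-50,"roll":-0.23,"claw":28},{"tx":-7.1,"ty":-34.7,"tz":-50,"roll":-0.405,"claw":28}]'
python3 -m handwheel '[{"tx":-1.3,"ty":-15.3,"tz":0,"roll":-0.175,"claw":28},{"tx":-5.3,"ty":-30,"tz":0,"roll":-0.349,"claw":28},{"tx":-11.8,"ty":-44,"tz":0,"roll":-0.524,"claw":28},{"tx":-22,"ty":-58.2,"tz":0,"roll":-0.723,"claw":28},{"tx":-22,"ty":-58.2,"tz":0,"roll":-0.723,"claw":28}]'
python3 - <<'E'
from h import *
th=np.radians(186.4);print(520+88*np.cos(th),-182+88*np.sin(th),th)
d=snap('side','s3.png')
a=cv2.imread('pics/s3.png');cv2.imwrite('pics/s3z.png',cv2.resize(a[100:300,200:400],None,fx=3,fy=3,interpolation=cv2.INTER_CUBIC))
E
```

```text
t: 6.28
position: [448.1, -132.1, 111.1]
orientation: [3.141, 0.002, 2.538]
wrist_force: [1.1, 0.0, -0.7]
gripper_width: 24.4
t: 6.9
position: [433.1, -193.2, 110.7]
orientation: [-3.141, 0.001, -3.031]
wrist_force: [-0.8, 0.6, -0.5]
gripper_width: 24.7
432.5484231138675 -191.80926603415665 3.2532937257174304
```

View pics/s3z.png

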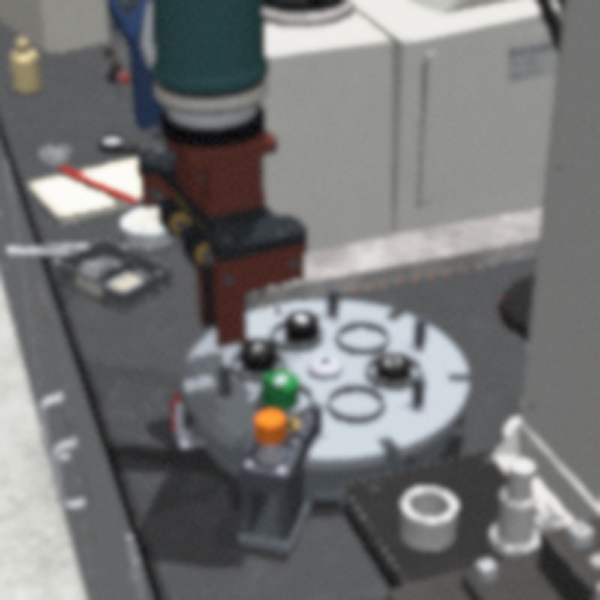

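```bash
python3 -m handwheel '[{"tx":0,"ty":0,"tz":15,"roll":0,"claw":28},{"tx":0,"ty":0,"tz":30,"roll":0,"claw":28},{"tx":0,"ty":0,"tz":42,"roll":0,"claw":28},{"tx":0,"ty":0,"tz":50,"roll":0,"claw":28},{"tx":0,"ty":0,"tz":50,"roll":0,"claw":28}]'
python3 - <<'E'
from h import *
th=np.radians(186.4); S=(520+88*np.cos(th),-182+88*np.sin(th),60,th)
arc([181,176,171,166,161.5],60,start=S)
th=np.radians(161.5); S=(520+88*np.cos(th),-182+88*np.sin(th),60,th)
arc([157,152.5,148,144,142],60,start=S)
E
```

```text
t: 7.58
position: [432.3, -191.7, 59.7]
orientation: [3.141, -0.001, -3.03]
wrist_force: [-0.2, 0.2, 0.5]
gripper_width: 24.6
{"tx":-0.4,"ty":8.3,"tz":0.0,"roll":0.094}
{"tx":-1.4,"ty":15.9,"tz":0.0,"roll":0.182}
{"tx":-3.2,"ty":23.4,"tz":0.0,"roll":0.269}
{"tx":-5.5,"ty":30.7,"tz":0.0,"roll":0.356}
{"tx":-8.2,"ty":37.1,"tz":0.0,"roll":0.435}
{"tx":-0.3,"ty":6.9,"tz":0.0,"roll":0.079}
{"tx":-1.1,"ty":13.8,"tz":0.0,"roll":0.157}
{"tx":-2.4,"ty":20.5,"tz":0.0,"roll":0.236}
{"tx":-4.1,"ty":26.5,"tz":0.0,"roll":0.305}
{"tx":-5.0,"ty":29.4,"tz":0.0,"roll":0.340}
```

```bash
python3 -m handwheel '[{"tx":-0.4,"ty":8.3,"tz":0,"roll":0.094,"claw":28},{"tx":-1.4,"ty":15.9,"tz":0,"roll":0.182,"claw":28},{"tx":-3.2,"ty":23.4,"tz":0,"roll":0.269,"claw":28},{"tx":-5.5,"ty":30.7,"tz":0,"roll":0.356,"claw":28},{"tx":-8.2,"ty":37.1,"tz":0,"roll":0.435,"claw":28}]'
python3 -m handwheel '[{"tx":-0.3,"ty":6.9,"tz":0,"roll":0.079,"claw":28},{"tx":-1.1,"ty":13.8,"tz":0,"roll":0.157,"claw":28},{"tx":-2.4,"ty":20.5,"tz":0,"roll":0.236,"claw":28},{"tx":-4.1,"ty":26.5,"tz":0,"roll":0.305,"claw":28},{"tx":-5,"ty":29.4,"tz":0,"roll":0.34,"claw":28}]'
python3 - <<'E'
from h import *
s=bot.get_state();print(s['position'],s['wrist_force'])
d=snap('top','t4.png')
a=cv2.imread('pics/t4.png');cv2.imwrite('pics/t4z.png',cv2.resize(a[130:290,210:400],None,fx=4,fy=3.7,interpolation=cv2.INTER_CUBIC))
for o in notchphase(d,(520,-182)): print(o, round(o[0]%60,2))
E
```

```text
t: 8.2
position: [437.3, -154.9, 60.7]
orientation: [-3.141, 0.002, 2.816]
wrist_force: [0.2, -2.4, -3.0]
gripper_width: 24.7
t: 8.82
position: [451.5, -128.6, 60.7]
orientation: [-3.141, 0.002, 2.477]
wrist_force: [-1.1, -2.1, -0.6]
gripper_width: 24.3
[ 451.50076332 -128.56999492   60.74921118] [-1.05015992 -2.09832381 -0.62001696]
(131.61, 146.5, 87) 11.61
(228.09, 3.8, 26) 48.09
(237.25, 3.2, 23) 57.25
(243.75, 1.2, 10) 3.75
(296.18, 4.2, 50) 56.18
(356.19, 4.2, 41) 56.19
```

View pics/t4z.png

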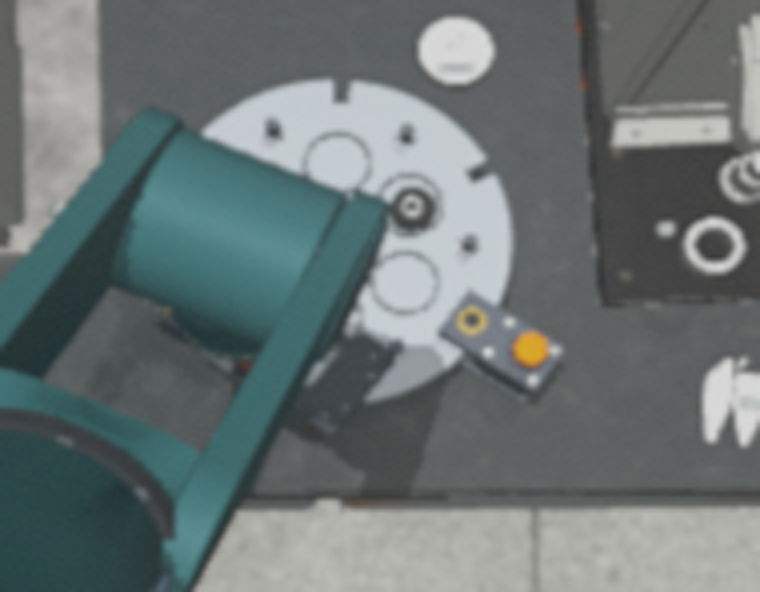

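Run:
```python
from h import *
th=np.radians(142); S=(520+88*np.cos(th),-182+88*np.sin(th),60,th)
arc([144.7],60,start=S)
plan([(434.4,-303.4,140,th)],start=S)
```

```text
{"tx":-0.1,"ty":-4.1,"tz":0.0,"roll":-0.047}
{"tx":-95.3,"ty":-148.4,"tz":-80.0,"roll":0.000}
```

```bash
python3 -m handwheel '[{"tx":0,"ty":-4.1,"tz":0,"roll":-0.04,"claw":28},{"tx":0,"ty":-4.1,"tz":-25,"roll":-0.04,"claw":28},{"tx":0,"ty":-5,"tz":-60,"roll":0,"claw":28},{"tx":-30,"ty":-48,"tz":-80,"roll":0,"claw":45},{"tx":-60,"ty":-95,"tz":-80,"roll":0,"claw":45}]'
python3 -m handwheel '[{"tx":-20,"ty":-30,"tz":0,"roll":0,"claw":45},{"tx":-35.3,"ty":-53.4,"tz":0,"roll":0,"claw":45},{"tx":-35.3,"ty":-53.4,"tz":0,"roll":0,"claw":45},{"tx":-35.3,"ty":-53.4,"tz":0,"roll":0,"claw":45},{"tx":-35.3,"ty":-53.4,"tz":10,"roll":0,"claw":45}]'
python3 - <<'E'
from h import *
d=snap('side','s5.png')
a=cv2.imread('pics/s5.png');cv2.imwrite('pics/s5z.png',cv2.resize(a[100:300,200:400],None,fx=3,fy=3,interpolation=cv2.INTER_CUBIC))
d=snap('top','t5.png')
a=cv2.imread('pics/t5.png');cv2.imwrite('pics/t5z.png',cv2.resize(a[130:290,210:400],None,fx=4,fy=3.7,interpolation=cv2.INTER_CUBIC))
for o in notchphase(d,(520,-182.5)): print(o, round(o[0]%60,2))
print(bot.get_state())
E
```

```text
t: 9.5
position: [441.1, -241.6, 142.7]
orientation: [3.141, 0.005, 2.481]
wrist_force: [-0.3, -0.3, -0.2]
gripper_width: 38.7
t: 10.12
position: [434.9, -302.9, 130.5]
orientation: [3.141, 0.001, 2.48]
wrist_force: [-0.4, 0.0, -0.1]
gripper_width: 40.0
(56.11, 7.0, 85) 56.11
(116.26, 6.8, 106) 56.26
(177.19, 31.0, 88) 57.19
(252.03, 78.2, 126) 12.03
(296.01, 7.2, 98) 56.01
(356.15, 7.2, 84) 56.15
{'t': 10.225, 'q': array([-7.38881296e-01,  3.66105930e-01,  1.76915701e+00,  4.29138270e-05,
        1.00878088e+00, -1.64810394e+00]), 'qvel': array([-1.36184942e-03, -3.36353241e-03, -1.32926089e-02, -9.73612531e-05,
        1.79202291e-02, -1.61823766e-03]), 'effort': array([-1.53748565e-01, -4.67949235e+01, -2.22026163e+01, -1.93214271e-02,
       -1.80284805e-01,  3.09832423e-03]), 'position': array([ 433.86866632, -302.04702622,  129.00278679]), 'orientation': array([ 3.14136720e+00, -2.44104452e-03,  2.47999633e+00]), 'wrist_force': array([-0.00375858, -0.20276021,  0.86514323]), 'wrist_torque': array([ 0.02203808,  0.08393065, -0.03509923]), 'gripper_width': 39.534967891648094}
```

View pics/s5z.png

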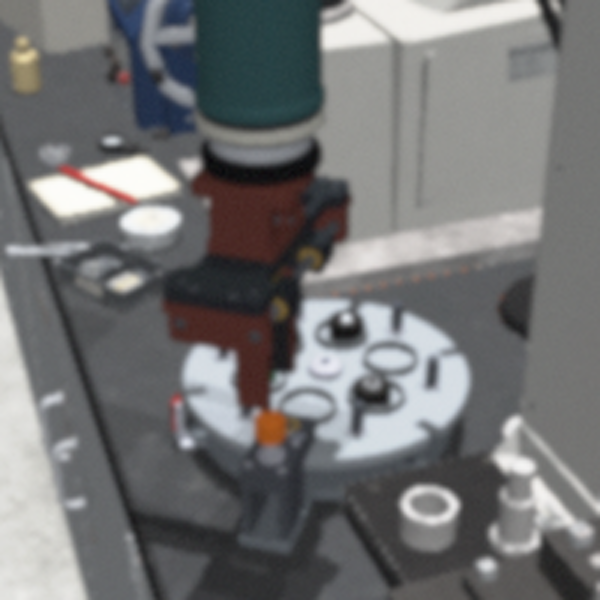

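View pics/t5z.png

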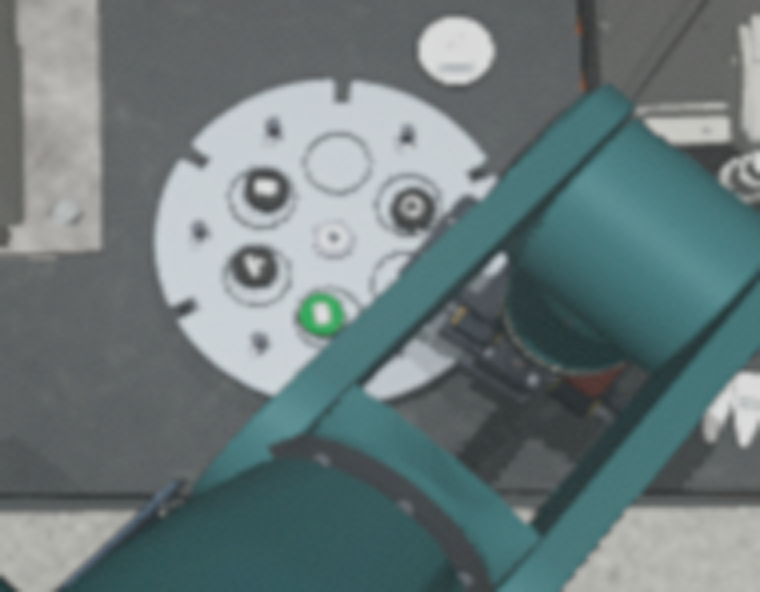

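```bash
python3 -m handwheel '[{"tx":0,"ty":0,"tz":15,"roll":0,"claw":45},{"tx":0,"ty":0,"tz":30,"roll":0,"claw":45},{"tx":0,"ty":0,"tz":42,"roll":0,"claw":45},{"tx":0,"ty":0,"tz":50,"roll":0,"claw":45},{"tx":0,"ty":0,"tz":50,"roll":0,"claw":45}]'
python3 -m handwheel '[{"tx":0,"ty":0,"tz":0,"roll":0,"claw":10},{"tx":0,"ty":0,"tz":0,"roll":0,"claw":10},{"tx":0,"ty":0,"tz":0,"roll":0,"claw":10},{"tx":0,"ty":0,"tz":0,"roll":0,"claw":10},{"tx":0,"ty":0,"tz":0,"roll":0,"claw":10}]' 6
```

```text
t: 10.85
position: [434.1, -303.4, 79.4]
orientation: [3.142, -0.002, 2.479]
wrist_force: [0.7, 0.3, -0.9]
gripper_width: 39.8
t: 11.48
position: [434.9, -304.0, 80.6]
orientation: [-3.141, 0.001, 2.479]
wrist_force: [-1.0, 0.6, 3.8]
gripper_width: 20.8
```

```bash
python3 -m handwheel '[{"tx":0,"ty":0,"tz":0,"roll":0,"claw":10},{"tx":0,"ty":0,"tz":-10,"roll":0,"claw":10},{"tx":0,"ty":0,"tz":-22,"roll":0,"claw":10},{"tx":0,"ty":0,"tz":-34,"roll":0,"claw":10},{"tx":0,"ty":0,"tz":-42,"roll":0,"claw":10}]' 15
python3 - <<'E'
from h import *
d=snap('side','s6.png')
a=cv2.imread('pics/s6.png');cv2.imwrite('pics/s6z.png',cv2.resize(a[150:300,220:360],None,fx=4,fy=4,interpolation=cv2.INTER_CUBIC))
s=bot.get_state();print(s['position'],s['orientation'],s['gripper_width'],s['wrist_force'])
E
```

```text
t: 12.1
position: [434.7, -303.9, 123.3]
orientation: [-3.141, 0.001, 2.479]
wrist_force: [-0.8, -0.9, -0.9]
gripper_width: 20.6
[ 435.14245078 -304.28861105  124.03212021] [-3.14127745e+00  2.18503564e-03  2.47891643e+00] 20.762433691991042 [ 0.53713021 -0.68211958 -0.62071153]
```

View pics/s6z.png

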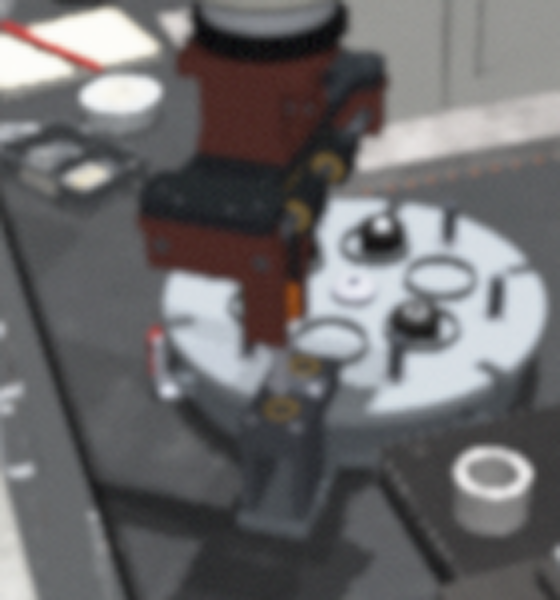

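Run:
```python
from h import *
d=snap('side','s7.png')
for z in (86,104,118,142,151): print(z,proj(d,(434.5,-303.6,z)))
print('TCP',proj(d,(434.5,-303.6,123)))
for r in(107,148): print(proj(d,(520+r*np.cos(np.radians(-125)),-182.5+r*np.sin(np.radians(-125)),71)))
a=cv2.imread('pics/s7.png');cv2.imwrite('pics/s7z.png',cv2.resize(a[205:265,260:330],None,fx=9,fy=9,interpolation=cv2.INTER_CUBIC))
```

```text
86 [288.83291268 246.10221065]
104 [288.65736308 239.25176288]
118 [288.51815428 233.81943714]
142 [288.27388601 224.28739024]
151 [288.18040002 220.63929911]
TCP [288.46785778 231.85672372]
[294.79177251 240.8748977 ]
[289.26552075 251.6787909 ]
```

View pics/s7z.png

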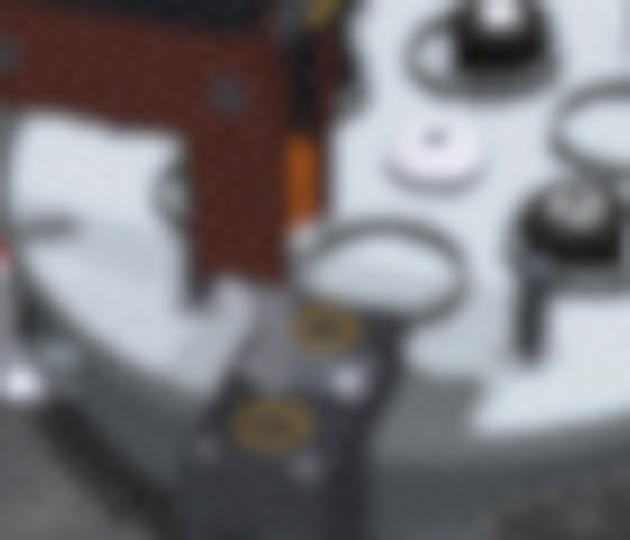

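Run:
```python
from h import *
d=snap('side')
a=onplane(d,(290.2,252.2),71);b=onplane(d,(296.1,241.3),71);print(a,b,b-a,np.degrees(np.arctan2(*(b-a)[1::-1])))
s=bot.get_state();p=s['position'];print(p,s['orientation'],s['wrist_force'])
y=s['orientation'][2]
plan([(p[0]+23.6,p[1]+33.5,p[2],y)])
```

```text
[ 436.46187218 -306.13309495   71.        ] [ 460.88512446 -272.62688895   71.        ] [24.42325227 33.506206    0.        ] 53.91104625301261
[ 434.77567458 -303.96274103  122.79638104] [-3.14140932e+00  1.13653969e-03  2.47881049e+00] [ 0.22124322 -0.53762098 -1.27644654]
{"tx":2.0,"ty":40.9,"tz":-0.0,"roll":0.000}
```

```bash
python3 -m handwheel '[{"tx":0.5,"ty":12,"tz":0,"roll":0,"claw":10},{"tx":1,"ty":26,"tz":0,"roll":0,"claw":10},{"tx":2,"ty":40.9,"tz":0,"roll":0,"claw":10},{"tx":2,"ty":40.9,"tz":0,"roll":0,"claw":10},{"tx":2,"ty":40.9,"tz":5,"roll":0,"claw":10}]'
python3 - <<'E'
from h import *
d=snap('side','s8.png')
s=bot.get_state();print(s['position'],s['orientation'],s['wrist_force'])
a=cv2.imread('pics/s8.png');cv2.imwrite('pics/s8z.png',cv2.resize(a[205:265,260:330],None,fx=9,fy=9,interpolation=cv2.INTER_CUBIC))
E
```

```text
t: 12.88
position: [458.5, -270.3, 117.2]
orientation: [-3.141, 0.001, 2.48]
wrist_force: [0.1, -0.5, -1.2]
gripper_width: 20.2
[ 457.9012315  -270.14983211  116.43942984] [-3.14126102e+00 -5.28101377e-04  2.47916188e+00] [-0.31363184 -0.09415973 -1.46001356]
```

View pics/s8z.png

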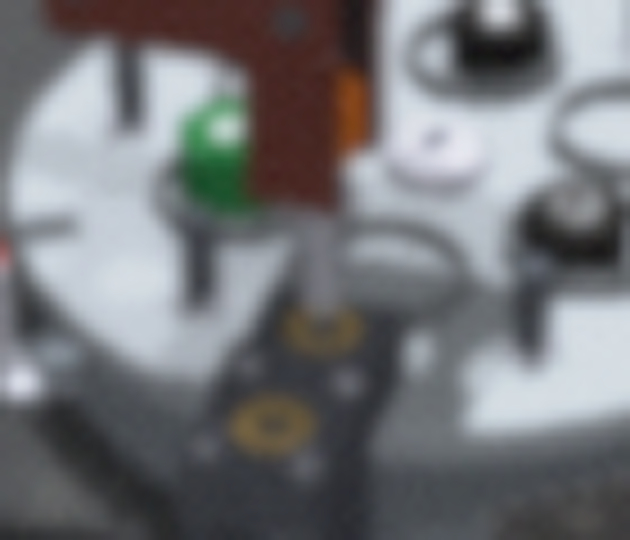

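```bash
python3 -m handwheel '[{"tx":0,"ty":0,"tz":3,"roll":0,"claw":10},{"tx":0,"ty":0,"tz":6,"roll":0,"claw":10},{"tx":0,"ty":0,"tz":9,"roll":0,"claw":10},{"tx":0,"ty":0,"tz":12,"roll":0,"claw":10},{"tx":0,"ty":0,"tz":12,"roll":0,"claw":10}]'
```

```text
t: 13.55
position: [457.9, -270.2, 104.9]
orientation: [-3.142, -0.001, 2.479]
wrist_force: [-0.8, -0.3, -0.4]
gripper_width: 20.2
```

```bash
python3 -m handwheel '[{"tx":0,"ty":0,"tz":3,"roll":0,"claw":10},{"tx":0,"ty":0,"tz":6,"roll":0,"claw":10},{"tx":0,"ty":0,"tz":9,"roll":0,"claw":10},{"tx":0,"ty":0,"tz":11,"roll":0,"claw":10},{"tx":0,"ty":0,"tz":12.5,"roll":0,"claw":10}]'
python3 - <<'E'
from h import *
d=snap('side','s9.png')
s=bot.get_state();print(s['position'],s['orientation'],s['wrist_force'])
a=cv2.imread('pics/s9.png');cv2.imwrite('pics/s9z.png',cv2.resize(a[205:265,260:330],None,fx=9,fy=9,interpolation=cv2.INTER_CUBIC))
E
```

```text
t: 14.18
position: [458.1, -270.3, 92.5]
orientation: [-3.142, -0.0, 2.479]
wrist_force: [0.4, 0.9, -1.2]
gripper_width: 20.6
[ 458.02026772 -270.22647926   92.40328698] [-3.14149529e+00 -2.95390543e-04  2.47876684e+00] [ 1.07171214 -0.46575579 -0.75371824]
```

View pics/s9z.png

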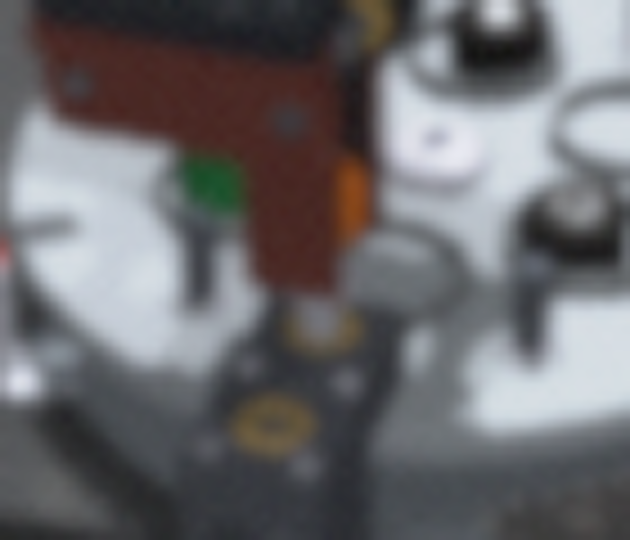

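```bash
python3 -m handwheel '[{"tx":0,"ty":0,"tz":1,"roll":0,"claw":10},{"tx":0,"ty":0,"tz":2,"roll":0,"claw":10},{"tx":0,"ty":0,"tz":2.3,"roll":0,"claw":10},{"tx":0,"ty":0,"tz":2.6,"roll":0,"claw":10},{"tx":0,"ty":0,"tz":2.6,"roll":0,"claw":10}]' 5
python3 -c "
from station import bot
for i in range(4):
    bot.get_image('top'); s=bot.get_state();print(s['position'],s['wrist_force'])"
```

```text
t: 14.85
position: [458.2, -270.3, 90.1]
orientation: [-3.141, 0.0, 2.479]
wrist_force: [0.6, -0.5, -2.2]
gripper_width: 20.8
[ 458.16710375 -270.29754094   90.11809993] [ 0.5351383   0.3426576  -1.16839006]
[ 458.14538888 -270.30452926   90.11908342] [-0.14088893 -0.47678    -0.94291698]
[ 458.13894726 -270.31367389   90.12094181] [ 0.02193207  0.274472   -0.97557734]
[ 458.16046926 -270.27091266   90.13265613] [-0.50403177  1.44311286 -1.47886543]
```

```bash
python3 -m handwheel '[{"tx":0,"ty":0,"tz":0.3,"roll":0,"claw":10},{"tx":0,"ty":0,"tz":0.6,"roll":0,"claw":10},{"tx":0,"ty":0,"tz":0.6,"roll":0,"claw":10},{"tx":0,"ty":0,"tz":0.6,"roll":0,"claw":10},{"tx":0,"ty":0,"tz":0.6,"roll":0,"claw":10}]' 3
python3 -c "
from station import bot
for i in range(4):
    bot.get_image('top'); s=bot.get_state();print(s['position'],s['wrist_force'])"
```

```text
t: 15.68
position: [458.2, -270.3, 89.6]
orientation: [-3.142, 0.0, 2.479]
wrist_force: [0.8, -0.7, 0.2]
gripper_width: 20.7
[ 458.19157434 -270.3059633    89.54117412] [-0.11599109  0.24855199  0.8207312 ]
[ 458.18345975 -270.30017167   89.5502137 ] [ 0.33578142  0.02259632 -0.39124415]
[ 458.18549665 -270.32330568   89.54700382] [ 0.01044401 -0.0324227  -0.55382654]
[ 458.16093031 -270.31771213   89.54242126] [0.21207521 0.48851065 0.44396319]
```

Weight has come off: the pin is touching the plate. Release and lift away.

```bash
python3 -m handwheel '[{"tx":0,"ty":0,"tz":0,"roll":0,"claw":26},{"tx":0,"ty":0,"tz":0,"roll":0,"claw":45},{"tx":0,"ty":0,"tz":0,"roll":0,"claw":45},{"tx":0,"ty":0,"tz":-15,"roll":0,"claw":45},{"tx":0,"ty":0,"tz":-45,"roll":0,"claw":45}]' 5
python3 - <<'E'
from h import *
d=snap('side','s10.png')
s=bot.get_state();print(s['position'],s['orientation'],s['wrist_force'])
a=cv2.imread('pics/s10.png');cv2.imwrite('pics/s10z.png',cv2.resize(a[205:265,260:330],None,fx=9,fy=9,interpolation=cv2.INTER_CUBIC))
th=np.radians(146.1)
plan([(520+88*np.cos(th),-182.5+88*np.sin(th),135,th)])
E
```

```text
t: 16.5
position: [457.4, -269.7, 134.8]
orientation: [-3.142, -0.002, 2.479]
wrist_force: [-0.4, -0.3, 0.5]
gripper_width: 39.4
[ 459.78633368 -271.53192703  139.1342317 ] [-3.14148072  0.00476767  2.47888105] [ 0.33156419 -0.76590194  2.72031283]
{"tx":95.1,"ty":101.0,"tz":4.1,"roll":-0.071}
```

View pics/s10z.png

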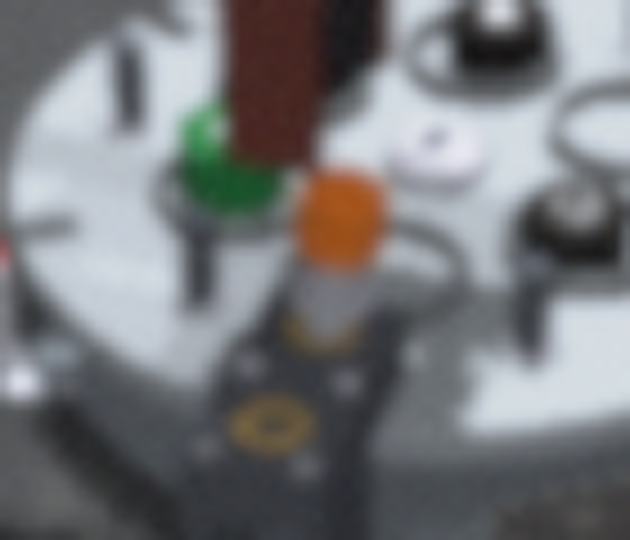

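Run:
```python
from h import *
th=np.radians(146.1)
plan([(520+88*np.cos(th),-182.5+88*np.sin(th),110,th)],start=(458.2,-270.3,134.5,2.479))
```

```text
{"tx":93.1,"ty":101.0,"tz":24.5,"roll":-0.071}
```

```bash
python3 -m handwheel '[{"tx":30,"ty":33,"tz":0,"roll":0,"claw":45},{"tx":62,"ty":67,"tz":0,"roll":-0.03,"claw":28},{"tx":93,"ty":101,"tz":0,"roll":-0.071,"claw":22},{"tx":93,"ty":101,"tz":12,"roll":-0.071,"claw":22},{"tx":93,"ty":101,"tz":24.5,"roll":-0.071,"claw":22}]'
python3 - <<'E'
from h import *
d=snap('side','s11.png'); d=snap('top','t11.png')
a=cv2.imread('pics/s11.png');b=cv2.imread('pics/t11.png')
cv2.imwrite('pics/c11.png',np.hstack([cv2.resize(a[190:270,240:340],(400,320)),cv2.resize(b[155:255,240:350],(400,320))]))
s=bot.get_state();print(s['position'],s['orientation'],s['gripper_width'])
for o in notchphase(d,(520,-182.5)): print(o, round(o[0]%60,2))
E
```

```text
t: 17.18
position: [447.8, -134.0, 110.1]
orientation: [-3.141, 0.002, 2.55]
wrist_force: [0.6, -0.7, -1.3]
gripper_width: 18.9
[ 446.54503104 -134.08028365  108.85544255] [-3.14097618e+00 -1.50676296e-03  2.54885005e+00] 19.615141149294914
(49.56, 23.0, 36) 49.56
(141.98, 120.5, 71) 21.98
(227.82, 2.5, 16) 47.82
(237.25, 1.2, 11) 57.25
(295.98, 3.8, 36) 55.98
(356.12, 3.5, 26) 56.12
```

View pics/c11.png

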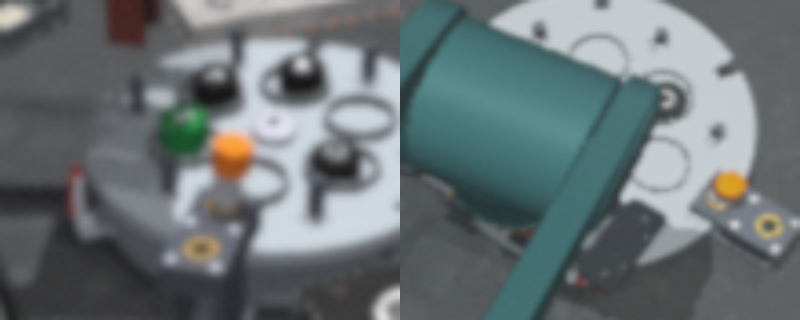

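```bash
python3 -m handwheel '[{"tx":0,"ty":0,"tz":15,"roll":0,"claw":22},{"tx":0,"ty":0,"tz":30,"roll":0,"claw":22},{"tx":0,"ty":0,"tz":42,"roll":0,"claw":22},{"tx":0,"ty":0,"tz":50,"roll":0,"claw":22},{"tx":0,"ty":1,"tz":50,"roll":0,"claw":22}]'
python3 -m handwheel '[{"tx":0,"ty":1,"tz":0,"roll":0,"claw":22},{"tx":0,"ty":2,"tz":0,"roll":0,"claw":22},{"tx":0,"ty":2.4,"tz":0,"roll":0,"claw":22},{"tx":0,"ty":2.8,"tz":0,"roll":0,"claw":22},{"tx":0,"ty":2.8,"tz":0,"roll":0,"claw":22}]'
python3 - <<'E'
from h import *
d=snap('top'); s=bot.get_state();print(s['position'],s['orientation'],s['gripper_width'],s['wrist_force'])
for o in notchphase(d,(520,-182.5)): 
    if o[0]>290:print(o, round(o[0]%60,2))
E
```

```text
t: 17.9
position: [447.2, -132.8, 59.5]
orientation: [-3.141, -0.001, 2.549]
wrist_force: [0.2, 0.5, 1.3]
gripper_width: 19.0
t: 18.52
position: [449.2, -130.3, 60.1]
orientation: [-3.142, 0.0, 2.55]
wrist_force: [-0.3, -0.1, -0.5]
gripper_width: 19.4
[ 449.09488314 -130.289246     60.03481574] [-3.14147370e+00  1.27478541e-04  2.54992044e+00] 19.448676661565823 [ 0.45749538 -0.60658391 -0.70501362]
(295.99, 4.2, 49) 55.99
(356.13, 4.0, 39) 56.13
```

```bash
cat >> h.py <<'E'
def check():
    out=[]
    for c,box in (('top',(315,200,345,232)),('side',(270,210,330,260))):
        d=snap(c); hsv=cv2.cvtColor(d['pixels'],cv2.COLOR_BGR2HSV)
        m=cv2.inRange(hsv,(5,130,90),(18,255,255)); mm=np.zeros_like(m); mm[box[1]:box[3],box[0]:box[2]]=m[box[1]:box[3],box[0]:box[2]]
        w=np.argwhere(mm); print(c,'knob px',w.mean(0)[::-1].round(2),len(w))
        if c=='top': print([o[0] for o in notchphase(d,(520,-182.5)) if o[0]>290])
    s=bot.get_state();print(round(s['t'],2),s['position'].round(2),s['wrist_force'].round(1))
E
python3 -c "
from h import *
check()"
python3 -m handwheel '[{"tx":0,"ty":0.5,"tz":0,"roll":0,"claw":22},{"tx":0,"ty":1,"tz":0,"roll":0,"claw":22},{"tx":0,"ty":1.4,"tz":0,"roll":0,"claw":22},{"tx":0,"ty":1.8,"tz":0,"roll":0,"claw":22},{"tx":0,"ty":1.8,"tz":0,"roll":0,"claw":22}]'
python3 -c "
from h import *
check()"
```

```text
top knob px [330.15 213.05] 20
[295.99, 356.16]
side knob px [297.27 228.48] 75
18.68 [ 449.09 -130.28   60.  ] [0.4 0.6 0.2]
t: 19.3
position: [450.0, -128.8, 60.0]
orientation: [-3.141, -0.0, 2.55]
wrist_force: [-0.7, -1.9, 1.1]
gripper_width: 19.4
top knob px [330.86 212.68] 22
[295.14, 355.32]
side knob px [297.73 228.68] 78
19.4 [ 449.99 -128.78   59.96] [-1.9 -1.9 -0.1]
```

```bash
python3 -m handwheel '[{"tx":0,"ty":0.2,"tz":0,"roll":0,"claw":22},{"tx":0,"ty":0.4,"tz":0,"roll":0,"claw":22},{"tx":0,"ty":0.4,"tz":0,"roll":0,"claw":22},{"tx":0,"ty":0.4,"tz":0,"roll":0,"claw":22},{"tx":0,"ty":0.4,"tz":0,"roll":0,"claw":22}]'
python3 -c "
from h import *
check()"
```

```text
t: 20.02
position: [450.2, -128.4, 60.0]
orientation: [-3.142, -0.0, 2.55]
wrist_force: [-0.7, -0.8, 0.9]
gripper_width: 19.2
top knob px [330.86 212.68] 22
[295.06, 355.03]
side knob px [297.86 228.74] 77
20.12 [ 450.23 -128.4    59.95] [-0.9 -2.1  1. ]
```

```bash
python3 -m handwheel '[{"tx":0,"ty":0.2,"tz":0,"roll":0,"claw":22},{"tx":0,"ty":0.4,"tz":0,"roll":0,"claw":22},{"tx":0,"ty":0.4,"tz":0,"roll":0,"claw":22},{"tx":0,"ty":0.4,"tz":0,"roll":0,"claw":22},{"tx":0,"ty":0.4,"tz":0,"roll":0,"claw":22}]'
python3 -c "
from h import *
check()"
```

```text
t: 20.75
position: [450.5, -128.1, 60.0]
orientation: [-3.141, -0.0, 2.55]
wrist_force: [-2.7, -1.7, 0.4]
gripper_width: 19.4
top knob px [330.82 212.73] 22
[294.55, 354.75]
side knob px [297.71 228.9 ] 77
20.85 [ 450.47 -128.08   59.97] [-1.9 -0.9  0.3]
```

```bash
python3 -m handwheel '[{"tx":0,"ty":0.2,"tz":0,"roll":0,"claw":22},{"tx":0,"ty":0.4,"tz":0,"roll":0,"claw":22},{"tx":0,"ty":0.4,"tz":0,"roll":0,"claw":22},{"tx":0,"ty":0.4,"tz":0,"roll":0,"claw":22},{"tx":0,"ty":0.4,"tz":0,"roll":0,"claw":22}]'
python3 -c "
from h import *
check()"
```

```text
t: 21.48
position: [450.7, -127.7, 60.0]
orientation: [-3.142, -0.0, 2.55]
wrist_force: [-1.4, -0.9, 0.4]
gripper_width: 19.1
top knob px [328.5  215.44] 18
[294.46, 354.44]
side knob px [294.78 231.1 ] 73
21.57 [ 450.69 -127.72   59.94] [-1.9 -0.8  0.1]
```

```bash
python3 -m handwheel '[{"tx":0,"ty":0.2,"tz":0,"roll":0,"claw":22},{"tx":0,"ty":0.4,"tz":0,"roll":0,"claw":22},{"tx":0,"ty":0.4,"tz":0,"roll":0,"claw":22},{"tx":0,"ty":0.4,"tz":0,"roll":0,"claw":22},{"tx":0,"ty":0.4,"tz":0,"roll":0,"claw":22}]'
python3 - <<'E'
from h import *
check()
a=snap('side','s12.png')['pixels'];b=snap('top','t12.png')['pixels']
cv2.imwrite('pics/c12.png',np.hstack([cv2.resize(a[205:265,260:330],(400,343),interpolation=2),cv2.resize(b[185:245,300:370],(400,343),interpolation=2)]))
E
```

```text
t: 22.2
position: [450.9, -127.4, 60.0]
orientation: [-3.141, -0.0, 2.55]
wrist_force: [-2.2, -0.3, 0.6]
gripper_width: 19.5
top knob px [328.5  215.44] 18
[294.16, 354.12]
side knob px [294.78 231.1 ] 73
22.3 [ 450.89 -127.42   59.95] [-2.  -0.5  0.8]
```

View pics/c12.png

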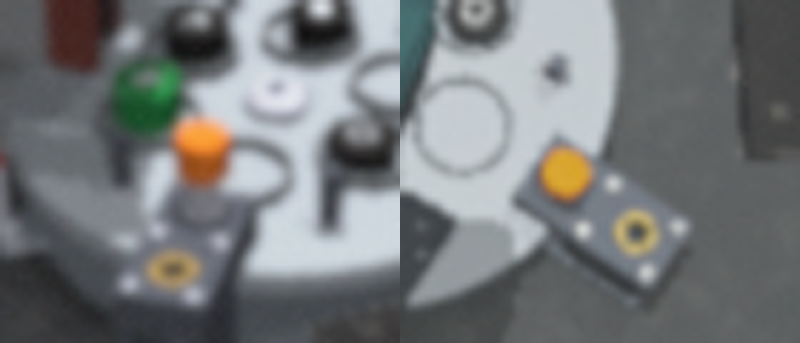

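Run:
```python
from h import *
im=cv2.imread('pics/side0.png'); box=(270,220,310,260)
def cen(im,box):
    m=cv2.inRange(cv2.cvtColor(im,cv2.COLOR_BGR2HSV),(5,130,90),(18,255,255));mm=np.zeros_like(m); mm[box[1]:box[3],box[0]:box[2]]=m[box[1]:box[3],box[0]:box[2]]
    return np.argwhere(mm).mean(0)[::-1]
d=snap('side')
p0=cen(im,box);p1=cen(cv2.imread('pics/s12.png'),(270,210,330,260))
a=np.radians(-125.1);R=lambda r,z:(520+r*np.cos(a),-182.5+r*np.sin(a),z)
q0=proj(d,R(148,97));print('rest',p0,q0)
for dz in (0,3,6,9): print(dz,proj(d,R(107,97+dz))-q0, p1-p0)
t0=cen(cv2.imread('pics/top0.png'),(330,210,360,240));t1=cen(cv2.imread('pics/t12.png'),(315,200,345,232))
D=snap('top')
for dz in (0,3,6,9):print(dz,proj(D,R(107,100+dz))-proj(D,R(148,100)),t1-t0)
print([D['depth'][int(t1[1])-1:int(t1[1])+2,int(t1[0])-1:int(t1[0])+2].mean()]); 
# depth -> world z
for (im_,t) in ((D,t1),):
    k=np.linalg.inv(im_['mtx'])@[t[0],t[1],1]; z=im_['depth'][int(round(t[1])),int(round(t[0]))]; E=np.array(im_['extrinsics']); print((E[:3,:3]@(k*z)+E[:3,3]))
```

```text
rest [290.15151515 241.48484848] [288.90372898 241.89349008]
0 [  5.65356691 -10.60802426] [  4.62930677 -10.38895807]
3 [  5.63544247 -11.73159277] [  4.62930677 -10.38895807]
6 [  5.61725458 -12.85909549] [  4.62930677 -10.38895807]
9 [  5.59900288 -13.99055313] [  4.62930677 -10.38895807]
0 [-13.65691729  -9.22257864] [-14.13636364  -8.73737374]
3 [-13.54878328  -9.3851558 ] [-14.13636364  -8.73737374]
6 [-13.44012189  -9.54852585] [-14.13636364  -8.73737374]
9 [-13.33092926  -9.71269462] [-14.13636364  -8.73737374]
[np.float32(1216.3689)]
[ 455.78572983 -269.59207976  105.92110402]
```

```bash
python3 -m handwheel '[{"tx":0,"ty":-2,"tz":0,"roll":0,"claw":22},{"tx":0,"ty":-4.2,"tz":0,"roll":0,"claw":22},{"tx":0,"ty":-4.2,"tz":-15,"roll":0,"claw":22},{"tx":0,"ty":-4.2,"tz":-40,"roll":0,"claw":22},{"tx":0,"ty":-4.2,"tz":-70,"roll":0,"claw":22}]'
python3 - <<'E'
from h import *
s=bot.get_state(); y=s['orientation'][2]
plan([(430,0,180,y)])
E
```

```text
t: 23.12
position: [448.6, -131.0, 130.5]
orientation: [3.142, -0.0, 2.55]
wrist_force: [1.3, -0.1, -0.1]
gripper_width: 19.5
{"tx":88.5,"ty":98.3,"tz":-49.5,"roll":0.000}
```

```bash
python3 -m handwheel '[{"tx":25,"ty":28,"tz":-20,"roll":0,"claw":22},{"tx":55,"ty":60,"tz":-50,"roll":0,"claw":22},{"tx":88,"ty":98,"tz":-50,"roll":0,"claw":22},{"tx":120,"ty":120,"tz":-60,"roll":0,"claw":22},{"tx":120,"ty":120,"tz":-60,"roll":0,"claw":22}]'
python3 - <<'E'
from h import *
check()
c=(520,-182.5); fm=(c[0]+56*np.cos(np.radians(174.9)),c[1]+56*np.sin(np.radians(174.9)))
for cam,z,box in (('top',68,(270,190,330,245)),('side',60,(230,190,330,260))):
    d=snap(cam,'f_%s.png'%cam); m=cv2.inRange(cv2.cvtColor(d['pixels'],cv2.COLOR_BGR2HSV),(45,100,50),(85,255,255))
    mm=np.zeros_like(m); mm[box[1]:box[3],box[0]:box[2]]=m[box[1]:box[3],box[0]:box[2]]
    w=np.argwhere(mm); P=onplane(d,w.mean(0)[::-1],z); print(cam,len(w),P,'dist',np.hypot(P[0]-fm[0],P[1]-fm[1]),fm)
a=cv2.imread('pics/f_side.png');b=cv2.imread('pics/f_top.png')
cv2.imwrite('pics/c13.png',np.hstack([cv2.resize(a[195:265,245:335],(400,311),interpolation=2),cv2.resize(b[155:245,240:360],(400,311),interpolation=2)]))
for o in notchphase(d,(520,-182.5)) if 0 else []: print(o)
E
```

```text
t: 23.75
position: [415.4, 37.4, 190.6]
orientation: [3.141, 0.001, 2.553]
wrist_force: [0.2, -0.3, 0.2]
gripper_width: 19.1
top knob px [328.4  215.85] 20
[294.21, 354.2]
side knob px [294.83 231.15] 72
23.85 [416.5   35.51 190.2 ] [ 0.5 -1.   0. ]
top 55 [ 463.51525773 -172.15064566   68.        ] dist 5.417531033557834 (np.float64(464.2217003369969), np.float64(-177.52191937547929))
side 79 [ 466.26843547 -176.13693651   60.        ] dist 2.4712956590575956 (np.float64(464.2217003369969), np.float64(-177.52191937547929))
```

View pics/c13.png

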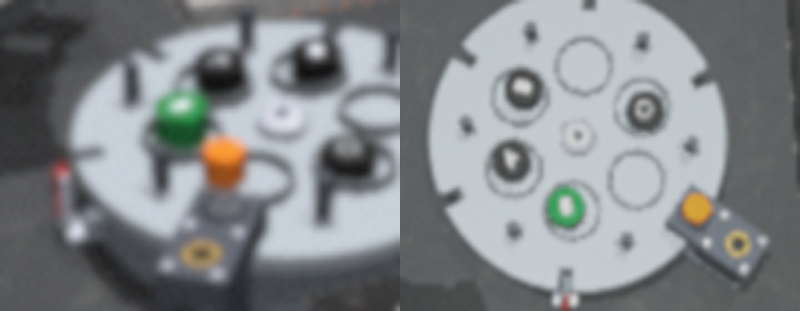

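Run:
```python
from h import *
for cam,pts in (('top',[(328,215),(329,216),(328,216),(335,219),(338,224),(334,222),(337,227)]),('side',[(294,228),(295,228),(290,251),(285,247)])):
    d=snap(cam);E=np.array(d['extrinsics'])
    for u,v in pts:
        z=d['depth'][v,u]; k=np.linalg.inv(d['mtx'])@[u,v,1]; print(cam,(u,v),(E[:3,:3]@(k*z)+E[:3,3]).round(1))
```

```text
top (328, 215) [ 456.6 -268.1  108.6]
top (329, 216) [ 454.6 -271.   104. ]
top (328, 216) [ 454.1 -268.1  108.3]
top (335, 219) [ 451.3 -289.4   69.7]
top (338, 224) [ 438.2 -296.6   70.7]
top (334, 222) [ 443.5 -286.6   70.5]
top (337, 227) [ 431.  -294.4   66.1]
side (294, 228) [ 456.8 -271.8  107.3]
side (295, 228) [ 459.4 -270.6  105.9]
side (290, 251) [ 438.6 -297.6   67.5]
side (285, 247) [ 430.6 -287.4   73.1]
```

```bash
python3 -c "
from station import bot
print(bot.finish_job())"
```

```text
the job is handed in; nothing more can be done
None
```

The green specimen stands at the red pointer, and by my last camera checks the index pin is home in the bracket's inner hole. I handed the job in at about 24 s, and no verdict was reported.

**What I did:** I turned the plate about 83° clockwise with two pushes on posts. I moved the pin from the outer to the inner hole and let it stand loose on the plate. Then I pushed the plate on in 0.4 mm steps, with about 2 N at the wrist, until the pin dropped. After that I backed off and moved clear.

**Last checks:**
- **Pin:** The top of the knob reads about 106 mm in both cameras, where home is 106 and standing on the plate is 115. The pin looks upright. Its position compared with where it was parked also matches home, to about 1 mm in height.
- **Green specimen:** It is 2.5 mm from its mark in the side view and 5.4 mm in the top view; the limit is 12 mm. The two views differ by about 4 mm.
- **Specimens and bystanders:** All four specimens look seated. I never went near the tray, tin or caliper, but I didn't re-measure where they lie.

**What disagreed:**
- **Plate angle:** The pin dropped about 0.5° past where I had predicted from the images, so the plate reads about 0.7° off the pointer. I put that down to measurement error and play in the fit.
- **After the drop:** I made one more 0.4 mm push before I noticed the pin had fallen. The wrist force stayed near 2 N.

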